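# Index the lamp arm one hole

## Task

Move the lamp arm one hole over, to the hole marked by the green flag: hook a fingertip under the yellow pull ring and lift the spring index pin out of its hole, swing the arm round with the pin up, and let the pin drop fully home in the green hole. Do not squeeze or force the ring, do not swing the arm towards the red flag or beyond the green hole, and leave everything else standing on the bench where it is. Finish clear of everything.

Things in the scene. Friction and masses are not known exactly. Their poses are not given: they have to be found in the camera images.
- rig: Fixed indexing stand. Origin on the vertical hinge axis at bench height, z up; its -x axis points over the middle hole, away from the robot and to its left. Aluminium index plate: an arc, top 60 mm above the bench, 107 to 180 mm from the axis, five 11 mm square holes on a 140 mm radius, 0.314 rad (44 mm) apart, the middle one on -x. The blue lamp and sample wells lie on +x, up to 125 mm from the axis.
- swing_arm (a joint): Hinge of the black swing arm, rad, positive counter-clockwise from above; about 0 at the start (pin in the middle hole), next holes at +0.314 and -0.314, stops at +-0.70. Pin seated: +-0.011 rad of play. Friction 0.12 N m: it stays where it is left. The arm is a bar 36 mm wide, top 76 mm above the bench, reaching 155 mm out; the hub top is at 90 mm.
- pin_axis (a point): Point of the swing arm on the pin's axis at the height of the plate top (60 mm), 140 mm from the hinge axis. It turns with the arm but does not rise with the pin.
- index_pin (a joint): Lift of the spring index pin, m: 0 fully home, 0.024 at its upper stop. The 8 mm round-nosed pin stands 12 mm deep in the hole, so it is free of the plate above 0.012; resting on the plate between holes it reads 0.012. The spring pushes it down with 6 N at 0, 9 N at the top.
- pull_ring: Yellow rounded-rectangle ring fixed on the pin, moving with it and the arm. Bar 7 mm thick, opening 50 mm wide (along its y, across the arm), 42 mm high. Origin: middle of its lower bar, 98 mm above the bench with the pin home. It leans 35 degrees from vertical towards the hinge (its +x), so the opening faces outwards and up; the upper bar's centre is 28 mm along +x and 40 mm above the origin.
- ring_centre (a point): Centre of the ring's opening, 14 mm towards the hinge and 20 mm above the pull ring's origin. Fingers tilted about 45 degrees, pointing down and towards the hinge, pass through here; behind the ring there is free room down to the arm's top, 22 mm below the pull ring's origin.
- hinge_axis (a point): Point on the vertical hinge axis of the stand, 60 mm above the bench.
- green_flag: Green round button, 16 mm diameter, 6 mm tall, fixed on the index plate just outside the hole to go to: 28 mm farther from the hinge than that hole, on the same radius. Origin at its underside. It may be on either side of the middle hole.
- red_flag: Red round button, 16 mm diameter, 6 mm tall, fixed in the same way by the neighbouring hole on the other side, which is the wrong one.
- amber_bottle: Bystander, loose: amber glass bottle, 52 mm diameter, 100 mm tall. Origin at its underside.
- slide_box: Bystander, loose: blue box 85 x 100 x 34 mm. Origin at its underside.
- objective: Bystander, loose: steel microscope objective standing upright, 30 mm diameter, 45 mm tall. Origin at its underside.
- petri_dish: Bystander, loose: small glass dish, 60 mm diameter, 14 mm tall. Origin at its underside.
- hex_driver: Bystander, loose: red-handled driver lying down, 160 mm long. Origin at its underside, in the middle.
- filter_ring: Bystander, loose: aluminium filter ring, 45 mm outer diameter, 10 mm tall. Origin at its underside.
- post_clamp: Bystander, loose: aluminium clamp block 45 x 30 x 25 mm with a screw on top. Origin at its underside.

How it is judged:
By the outcome, as a careful person would: the job done as asked, in the order asked, and still so for the second after the job is handed in, with the robot touching nothing.
It also fails if it takes over 45 s, if anything falls off the work surface, if the arm or the gripper's body presses on something with over 40 N, if the wrist force passes 120 N, or if a joint passes its speed limit or range.

## Robot

A 6-joint arm with a two-finger parallel gripper is mounted at the origin on the work surface. World frame = base frame: x ahead of the robot, y to its left, z up, the work surface at z = 0. Lengths are in m, angles in rad, forces in N, time in s.
With the tool pointing down it reaches from about 0.325 to 0.9 m from the base axis. Payload 3.5 kg.
Tool frame: the origin (TCP) lies between the finger pads; the fingertips stand 8 mm ahead of it and the grasp point (between the pads) lies 11 mm behind it; z points along the fingers, y is the line along which they close (so a half turn about z gives the same grasp; the last joint's range is limited). The gripper opens to 85 mm and grips with 20 to 120 N. Pads are 22 mm wide; open, the fingers measure 114 mm over their backs; the gripper's body (76 mm by 85 mm) begins 54 mm behind the grasp point. The pads swing forward as they close: fully open they stand 13 mm farther back than shut.
Start: joints at [-1.236, 0.276, -0.026, 1.268, 0, 1.467], TCP at [0.265, -0.566, 0.239] pointing down, gripper open.
Joint ranges: [-3.12, 3.12], [-0.85, 1.88], [-1.08, 1.24], [-1.95, 2.15], [-1.57, 1.53], [-3.14, 3.14]. Speed limits (rad/s): [2.57, 2.57, 3.14, 3.14, 3.14, 3.14].

## Interface

Orientations are given as a unit quaternion [w, x, y, z].
In Python, from plant import ctrl gives the robot as it stands.
- The arm moves only by the tool step_arm, never from a script. Its argument "plan" is a list of rows, each an object with "travel": the shift along the tool's x, y, z as a fraction of full scale, a list of three; "delta_rot": the turn, a rotation vector about the tool's x, y, z as a fraction of full scale, a list of three; "hand": the finger opening in mm, from 0 to 85.4. In form: [{"travel": [dx, dy, dz], "delta_rot": [wx, wy, wz], "hand": hand}, ...]. A call has 1 to 20 rows; each row shifts and turns the commanded pose from where the row before left it, along the tool's axes as they then stand; what a row does not reach is not made up. Full scale, the value 1, is 0.3 m for a shift and 1.5 rad for a turn. A row lasts 1/12 s, in which the tool goes at most 41.7 mm and 7.16 degrees, less where a joint would pass 70% of its speed; a pose out of reach is approached as far as the arm can. A call with a number of a shift or a turn outside -1 to 1 is refused whole. A call with a gripper value outside its range is refused whole. The fingers move at their own pace and stop on an object; "force" is the grip in N (left out, the last holds). Time passes only in rows, so rows that do not move let the fingers close. It gives the time, the measured TCP pose, the force, the opening and the grip force at its end, in the units of the state.
- ctrl.observe(): the state, without advancing time (a new reading comes with each control period).
- ctrl.read_camera(name): name is "scene" or "side" or "wrist"; returns a dict with "frame" (480x640x3 uint8, red, green, blue), "range_z" (480x640 float32, m along the optical axis (not along the pixel's ray), 0 where there is no reading), "fx", "fy", "cx", "cy" (pixels), "T" (4x4, takes a point from camera to world coordinates); the wrist camera has in their place "mount" (4x4, takes a point from camera to tool coordinates, whose origin is the TCP and whose axes are the flange's). Camera axes: x right, y up, looking along -z (the intrinsics and any distortion apply to the point x, -y, -z); pixel columns grow to the right and rows downward; lengths in m; the calibration is good to about 2 mm. A picture is of the moment at which its call begins: read the wrist's pose just before it.
- ctrl.sign_off(): hands the job in; it is judged then, once.
The state is a dict: "clock": time; "joint_positions": joint angles; "joint_vel": joint speeds; "effort": joint torques, N m; "tcp_pos": TCP position; "eef_rot": TCP orientation; "contact_force": force on the tool from outside, world axes, zero at the start; "torque": the same for the moment, N m; "gripper_width": finger opening in m; "grip_force": force on a finger pad.
Only numpy, scipy, OpenCV 4.12 (cv2) and the standard library are available. Lean on these libraries where they do the work, as an engineer would, in place of code of your own. Each camera call takes 0.05 s, during which the arm holds its last target. There are 200 camera calls.

## Working session

There is one attempt and no reset: what is moved stays moved. The work goes in short steps, Python scripts to look and compute and a tool call to move; the robot and the scene stay as the last step left them, time stands still between calls to the robot, and variables do not carry over. Pictures are saved under pics/ and viewed, at most 10 in all, crops included, and the job is handed in when it is done.

Besides the shell and the picture viewer there is one more tool, called after "Call:" by a JSON object that holds its "name" and its "arguments". step_arm: Moves the arm, as the interface text tells. Its arguments: {"type":"object","properties":{"plan":{"type":"array","items":{"type":"object","properties":{"travel":{"type":"array","items":{"type":"number","minimum":-1,"maximum":1}},"delta_rot":{"type":"array","items":{"type":"number","minimum":-1,"maximum":1}},"hand":{"type":"number"}}}},"force":{"type":"number"}},"required":["plan"]}

```bash
mkdir -p pics
cat > h.py <<'E'
import numpy as np, cv2
from plant import ctrl
from scipy.spatial.transform import Rotation as R
def rot(q): return R.from_quat([q[1],q[2],q[3],q[0]]).as_matrix()
def cam(n):
    s=ctrl.observe(); c=ctrl.read_camera(n)
    if n=='wrist':
        T=np.eye(4);T[:3,:3]=rot(s['eef_rot']);T[:3,3]=s['tcp_pos'];c['T']=T@c['mount']
    return c
def save(c,name): cv2.imwrite('pics/'+name,c['frame'][:,:,::-1])
def ray(c,u,v):
    d=np.array([(u-c['cx'])/c['fx'],-(v-c['cy'])/c['fy'],-1]); return c['T'][:3,3],c['T'][:3,:3]@d
def plane(c,u,v,z):
    o,d=ray(c,u,v); return o+d*(z-o[2])/d[2]
def depth(c,u,v):
    o,d=ray(c,u,v); return o+d*c['range_z'][int(v),int(u)]
E
python3 - <<'E'
from h import *
a=cam('scene');b=cam('side')
save(a,'a.png');save(b,'b.png')
print([k for k in a]); print(ctrl.observe())
E
```

```text
['frame', 'range_z', 'fx', 'fy', 'cx', 'cy', 'T']
{'clock': 0.1, 'joint_positions': array([-1.23640917e+00,  2.77071631e-01, -2.77604101e-02,  1.26803985e+00,
        2.16137965e-05,  1.46740208e+00]), 'joint_vel': array([-4.76398975e-04, -2.08257292e-03,  1.82104019e-03, -5.32751629e-05,
        8.64554714e-04,  1.50220301e-03]), 'effort': array([ 1.98543576e-04, -4.46706748e+01,  2.96128857e+01,  8.47709889e-03,
       -1.09546768e-04, -1.71796546e-05]), 'tcp_pos': array([ 0.26472185, -0.56538293,  0.23825455]), 'eef_rot': array([-1.03211353e-03,  9.76138408e-01,  2.17146798e-01, -1.08858970e-04]), 'contact_force': array([-0.94541073,  0.3230786 , -0.49025155]), 'torque': array([-0.02566838, -0.0476237 , -0.02099474]), 'grip_force': 0.0, 'gripper_width': 0.08541234138375932}
```

View pics/a.png

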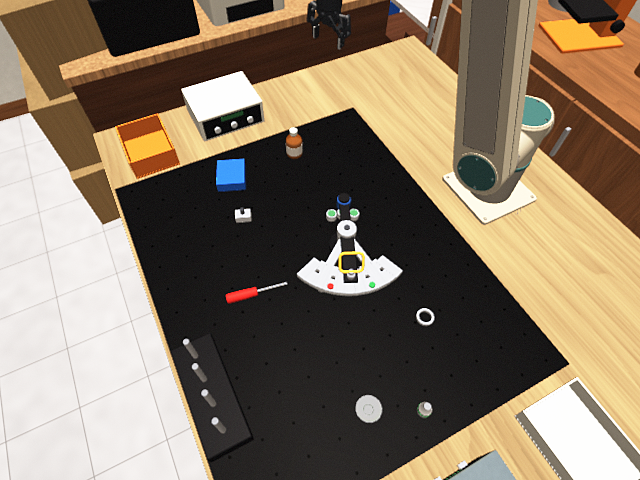

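View pics/b.png

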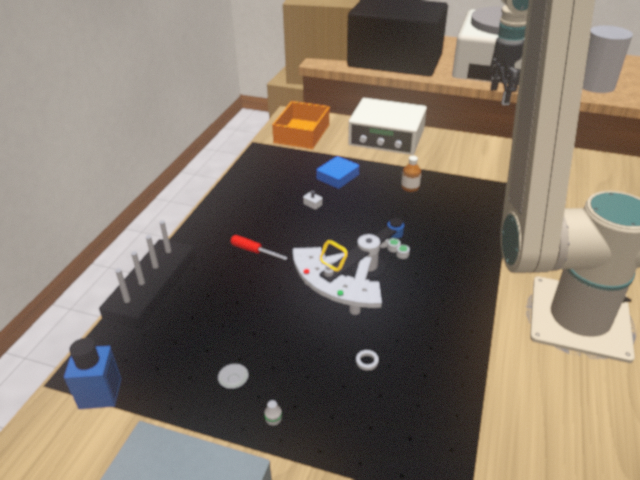

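The scene view shows the hub at (346,229), the ring at (351,263), the red flag at (331,286) and the green flag at (372,285). In the side view the ring is at (334,255), red at (307,271) and green at (340,293).

```bash
cat >> h.py <<'E'
def masks(c,box=None):
    h=cv2.cvtColor(c['frame'],cv2.COLOR_RGB2HSV); out={}
    for n,lo,hi in [('yellow',(22,150,120),(34,255,255)),('green',(45,150,80),(75,255,255)),('red',(0,190,100),(6,255,255))]:
        m=cv2.inRange(h,lo,hi)
        k,l,st,ce=cv2.connectedComponentsWithStats(m)
        out[n]=[(tuple(ce[i].round(1)),int(st[i][4]),tuple(st[i][:4])) for i in range(1,k) if st[i][4]>12]
    return out
E
python3 - <<'E'
from h import *
np.set_printoptions(precision=4,suppress=True)
for n in ['scene','side']:
    c=cam(n); print(n,c['T'][:3,3],c['fx'])
    for k,l in masks(c).items():
        for (ce,a,b) in l:
            print(k,ce,a,b,'flagplane',plane(c,*ce,.066),'z.12',plane(c,*ce,.118),'depth',depth(c,*ce))
c=cam('scene')
print('hub',plane(c,346.5,229,.09),depth(c,346,225))
E
```

```text
scene [0.8759 0.5371 1.0223] 435.3486497029002
yellow (np.float64(350.6), np.float64(261.8)) 156 (np.int32(339), np.int32(251), np.int32(26), np.int32(22)) flagplane [0.5288 0.0675 0.066 ] z.12 [0.5477 0.0931 0.118 ] depth [0.533  0.0732 0.0776]
green (np.float64(371.9), np.float64(284.4)) 21 (np.int32(370), np.int32(282), np.int32(5), np.int32(6)) flagplane [0.5143 0.1485 0.066 ] z.12 [0.534  0.1697 0.118 ] depth [0.5137 0.148  0.0646]
red (np.float64(330.0), np.float64(286.0)) 21 (np.int32(328), np.int32(284), np.int32(5), np.int32(5)) flagplane [0.609  0.1049 0.066 ] z.12 [0.6235 0.1284 0.118 ] depth [0.6098 0.1062 0.0689]
red (np.float64(240.8), np.float64(294.7)) 268 (np.int32(225), np.int32(287), np.int32(33), np.int32(16)) flagplane [0.814  0.0265 0.066 ] z.12 [0.8173 0.0543 0.118 ] depth [0.8112 0.0038 0.0234]
side [0.2586 1.0331 0.9488] 581.2845039793165
yellow (np.float64(335.5), np.float64(252.1)) 212 (np.int32(322), np.int32(240), np.int32(25), np.int32(31)) flagplane [0.5626 0.024  0.066 ] z.12 [0.5447 0.0834 0.118 ] depth [ 0.586  -0.0537 -0.0019]
red (np.float64(244.9), np.float64(242.9)) 266 (np.int32(231), np.int32(235), np.int32(29), np.int32(17)) flagplane [0.781  0.0572 0.066 ] z.12 [0.7503 0.1147 0.118 ] depth [0.8078 0.0073 0.0208]
hub [ 0.4971 -0.0129  0.09  ] [ 0.4921 -0.0245  0.0905]
```

Call:
{"name": "step_arm", "arguments": {"plan": [{"travel": [0, 0, -0.05], "delta_rot": [0, 0, 0], "hand": 0}, {"travel": [0.04, -0.035, -0.05], "delta_rot": [0, 0, 0], "hand": 0}, {"travel": [0.08, -0.07, -0.03], "delta_rot": [0, 0, 0], "hand": 0}, {"travel": [0.085, -0.075, 0], "delta_rot": [0, 0, 0], "hand": 0}, {"travel": [0.085, -0.075, 0], "delta_rot": [0, 0, 0], "hand": 0}, {"travel": [0.085, -0.075, 0], "delta_rot": [0, 0, 0], "hand": 0}, {"travel": [0.085, -0.075, 0], "delta_rot": [0, 0, 0], "hand": 0}, {"travel": [0.085, -0.075, 0], "delta_rot": [0, 0, 0], "hand": 0}, {"travel": [0.085, -0.075, 0], "delta_rot": [0, 0, 0], "hand": 0}, {"travel": [0.085, -0.075, 0], "delta_rot": [0, 0, 0], "hand": 0}, {"travel": [0.085, -0.075, 0], "delta_rot": [0, 0, 0], "hand": 0}, {"travel": [0.085, -0.075, 0], "delta_rot": [0, 0, 0], "hand": 0}, {"travel": [0.085, -0.075, 0], "delta_rot": [0, 0, 0], "hand": 0}, {"travel": [0.085, -0.075, 0], "delta_rot": [0, 0, 0], "hand": 0}, {"travel": [0.085, -0.075, 0], "delta_rot": [0, 0, 0], "hand": 0}, {"travel": [0.085, -0.075, 0], "delta_rot": [0, 0, 0], "hand": 0}, {"travel": [0.085, -0.075, 0], "delta_rot": [0, 0, 0], "hand": 0}, {"travel": [0.085, -0.075, 0], "delta_rot": [0, 0, 0], "hand": 0}, {"travel": [0.085, -0.075, 0], "delta_rot": [0, 0, 0], "hand": 0}, {"travel": [0.085, -0.075, 0], "delta_rot": [0, 0, 0], "hand": 0}]}}

```text
clock: 1.92
tcp_pos: [0.5147, 0.0103, 0.2793]
eef_rot: [0.0, 0.976, 0.217, 0.001]
contact_force: [0.6, -0.3, -0.3]
gripper_width: -0.0001
grip_force: 0.0
```

Call:
{"name": "step_arm", "arguments": {"plan": [{"travel": [0.08, -0.07, 0], "delta_rot": [0, 0, 0], "hand": 0}, {"travel": [0.08, -0.07, 0], "delta_rot": [0, 0, 0], "hand": 0}, {"travel": [0.08, -0.07, 0], "delta_rot": [0, 0, 0], "hand": 0}, {"travel": [0.08, -0.07, 0], "delta_rot": [0, 0, 0], "hand": 0}, {"travel": [0.08, -0.07, 0], "delta_rot": [0, 0, 0], "hand": 0}, {"travel": [0.05, -0.05, 0], "delta_rot": [0, 0, -0.06], "hand": 0}, {"travel": [0, 0, 0], "delta_rot": [0, 0, -0.06], "hand": 0}, {"travel": [0, 0, 0], "delta_rot": [0, 0, -0.06], "hand": 0}, {"travel": [0, 0, 0], "delta_rot": [0, 0, -0.06], "hand": 0}, {"travel": [0, 0, 0], "delta_rot": [0, 0, -0.06], "hand": 0}, {"travel": [0, 0, 0], "delta_rot": [0, 0, -0.06], "hand": 0}, {"travel": [0, 0, 0], "delta_rot": [0, 0, -0.06], "hand": 0}, {"travel": [0, 0, 0], "delta_rot": [0, 0, -0.048], "hand": 0}, {"travel": [0, 0, 0], "delta_rot": [0, -0.06, 0], "hand": 0}, {"travel": [0, 0, 0], "delta_rot": [0, -0.06, 0], "hand": 0}, {"travel": [0, 0, 0], "delta_rot": [0, -0.06, 0], "hand": 0}, {"travel": [0, 0, 0], "delta_rot": [0, -0.06, 0], "hand": 0}, {"travel": [0, 0, 0], "delta_rot": [0, -0.06, 0], "hand": 0}]}}

```text
clock: 3.42
tcp_pos: [0.5859, 0.1746, 0.2801]
eef_rot: [0.122, 0.82, 0.526, -0.188]
contact_force: [0.3, 0.1, -0.3]
gripper_width: -0.0
grip_force: 0.0
```

Call:
{"name": "step_arm", "arguments": {"plan": [{"travel": [0, 0, 0], "delta_rot": [0, -0.06, 0], "hand": 0}, {"travel": [0, 0, 0], "delta_rot": [0, -0.06, 0], "hand": 0}, {"travel": [0, 0, 0], "delta_rot": [0, -0.06, 0], "hand": 0}, {"travel": [0, 0, 0], "delta_rot": [0, -0.04, 0], "hand": 0}, {"travel": [0, 0, 0], "delta_rot": [0, 0, 0], "hand": 0}, {"travel": [0, 0, 0], "delta_rot": [0, 0, 0], "hand": 0}]}}

```text
clock: 3.92
tcp_pos: [0.5858, 0.1748, 0.2774]
eef_rot: [0.205, 0.778, 0.5, -0.32]
contact_force: [-0.5, -0.2, 0.9]
gripper_width: -0.0001
grip_force: 0.0
```

Run:
```python
from h import *
np.set_printoptions(precision=4,suppress=True)
s=ctrl.observe();print(s['joint_positions'],s['tcp_pos'],'\n',rot(s['eef_rot']))
c=cam('wrist');save(c,'w1.png')
for k,l in masks(c).items():
    for (ce,a,b) in l: print(k,ce,a,b,'flag',plane(c,*ce,.066),'z.118',plane(c,*ce,.118),depth(c,*ce))
```

```text
[ 0.4034  0.6593  0.4207  1.9646 -0.4917  2.5674] [0.5858 0.1748 0.2774] 
 [[ 0.2955  0.909  -0.2939]
 [ 0.6467 -0.4168 -0.6388]
 [-0.7032 -0.0013 -0.711 ]]
yellow (np.float64(319.2), np.float64(150.6)) 1889 (np.int32(278), np.int32(113), np.int32(84), np.int32(75)) flag [0.5219 0.0391 0.066 ] z.118 [0.5477 0.0945 0.118 ] [0.5266 0.0493 0.0756]
green (np.float64(249.6), np.float64(62.4)) 288 (np.int32(241), np.int32(53), np.int32(18), np.int32(20)) flag [0.5163 0.1496 0.066 ] z.118 [0.5432 0.1824 0.118 ] [0.5159 0.1492 0.0654]
red (np.float64(620.8), np.float64(41.3)) 1171 (np.int32(597), np.int32(21), np.int32(43), np.int32(39)) flag [0.762  0.0565 0.066 ] z.118 [0.7387 0.1083 0.118 ] [0.7819 0.0124 0.0218]
red (np.float64(388.4), np.float64(63.2)) 271 (np.int32(380), np.int32(54), np.int32(18), np.int32(19)) flag [0.6093 0.1064 0.066 ] z.118 [0.6172 0.148  0.118 ] [0.6093 0.1063 0.0659]
```

Call:
{"name": "step_arm", "arguments": {"plan": [{"travel": [0.034, -0.001, 0.06], "delta_rot": [0, 0, 0], "hand": 0}, {"travel": [0.034, -0.001, 0.08], "delta_rot": [0, 0, 0], "hand": 0}, {"travel": [0.034, -0.001, 0.08], "delta_rot": [0, 0, 0], "hand": 0}, {"travel": [0.034, -0.001, 0.08], "delta_rot": [0, 0, 0], "hand": 0}, {"travel": [0.034, -0.001, 0.08], "delta_rot": [0, 0, 0], "hand": 0}, {"travel": [0, 0, 0], "delta_rot": [0, 0, 0], "hand": 0}, {"travel": [0, 0, 0], "delta_rot": [0, 0, 0], "hand": 0}]}}

```text
clock: 4.55
tcp_pos: [0.5656, 0.1337, 0.1625]
eef_rot: [0.205, 0.779, 0.499, -0.32]
contact_force: [-0.2, -0.3, 0.4]
gripper_width: -0.0
grip_force: 0.0
```

Run:
```python
from h import *
np.set_printoptions(precision=4,suppress=True)
s=ctrl.observe();M=rot(s['eef_rot']);print(s['joint_positions'],s['tcp_pos'],'\n',M)
c=cam('wrist');save(c,'w2.png')
for k,l in masks(c).items():
    for (ce,a,b) in l: print(k,ce,a,b,'flag',plane(c,*ce,.066),'z.118',plane(c,*ce,.118))
C=np.array([.5486,.0974,.118]); print('centre in tool',M.T@(C-s['tcp_pos']))
```

```text
[ 0.3616  0.6613  0.1779  1.702  -0.5154  2.5313] [0.5656 0.1337 0.1625] 
 [[ 0.2974  0.908  -0.295 ]
 [ 0.6456 -0.4189 -0.6385]
 [-0.7033 -0.0005 -0.7108]]
yellow (np.float64(321.7), np.float64(253.9)) 3048 (np.int32(261), np.int32(211), np.int32(123), np.int32(105)) flag [0.5084 0.0075 0.066 ] z.118 [0.553  0.1049 0.118 ]
green (np.float64(218.9), np.float64(136.8)) 601 (np.int32(205), np.int32(124), np.int32(29), np.int32(26)) flag [0.5174 0.1506 0.066 ] z.118 [0.5586 0.1946 0.118 ]
red (np.float64(422.2), np.float64(137.4)) 577 (np.int32(409), np.int32(125), np.int32(28), np.int32(26)) flag [0.6096 0.1078 0.066 ] z.118 [0.6164 0.1678 0.118 ]
centre in tool [ 0.0028 -0.0002  0.0598]
```

View pics/w2.png

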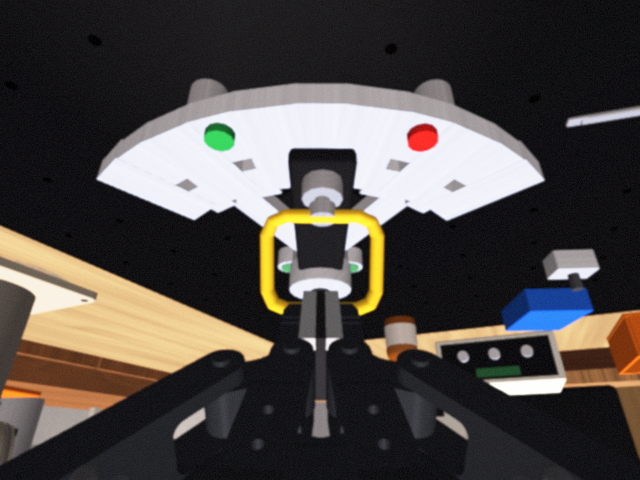

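The ring is centred at column 322, in line with the closed fingertips at column 321. Its lower bar is at row 216 and its upper bar at about row 309. The lower bar's pin stem is over the middle hole.

Run:
```python
from h import *
np.set_printoptions(precision=4,suppress=True)
s=ctrl.observe();M=rot(s['eef_rot']);c=cam('wrist')
h=cv2.inRange(cv2.cvtColor(c['frame'],cv2.COLOR_RGB2HSV),(20,120,100),(36,255,255))
for col in (285,360):
    r=np.where(h[:,col])[0]; lo=r[r<255]; up=r[r>275]; print(col,lo.min(),lo.max(),up.min(),up.max())
    for rr,z in ((lo,.098),(up,.138)): 
        p=plane(c,col,(rr.min()+rr.max())/2,z); print(p,'tool',M.T@(p-s['tcp_pos']), depth(c,col,rr.mean()))
```

```text
285 209 221 301 307
[0.5382 0.1159 0.098 ] tool [ 0.0256 -0.0183  0.0668] [0.5395 0.1181 0.0995]
[0.5286 0.0952 0.138 ] tool [-0.0187 -0.0183  0.0543] [0.5269 0.0924 0.1369]
360 211 223 298 313
[0.5727 0.0979 0.098 ] tool [0.0242 0.0206 0.0682] [0.5737 0.1011 0.1   ]
[0.563  0.0767 0.138 ] tool [-0.0204  0.0208  0.056 ] [0.5628 0.0759 0.1377]
```

Call:
{"name": "step_arm", "arguments": {"plan": [{"travel": [0.004, 0, 0.03], "delta_rot": [0, 0, 0], "hand": 0}, {"travel": [0.004, 0, 0.035], "delta_rot": [0, 0, 0], "hand": 0}, {"travel": [0, 0, 0.035], "delta_rot": [0, 0, 0], "hand": 0}, {"travel": [0, 0, 0.035], "delta_rot": [0, 0, 0], "hand": 0}, {"travel": [0, 0, 0.035], "delta_rot": [0, 0, 0], "hand": 0}, {"travel": [0, 0, 0.035], "delta_rot": [0, 0, 0], "hand": 0}, {"travel": [0, 0, 0.035], "delta_rot": [0, 0, 0], "hand": 0}, {"travel": [0, 0, 0], "delta_rot": [0, 0, 0], "hand": 0}, {"travel": [0, 0, 0], "delta_rot": [0, 0, 0], "hand": 0}]}}

```text
clock: 5.4
tcp_pos: [0.5452, 0.0895, 0.108]
eef_rot: [0.205, 0.779, 0.499, -0.321]
contact_force: [1.1, 0.2, -0.0]
gripper_width: 0.0
grip_force: 0.0
```

Run:
```python
from h import *
np.set_printoptions(precision=4,suppress=True)
s=ctrl.observe();M=rot(s['eef_rot']);print(s['joint_positions'],s['tcp_pos'],s['contact_force'])
C=np.array([.5486,.0974,.118]); print('centre in tool',M.T@(C-s['tcp_pos']))
c=cam('wrist');save(c,'w3.png'); print(masks(c))
```

```text
[ 0.3118  0.6483  0.029   1.5432 -0.5441  2.4835] [0.5452 0.0895 0.108 ] [ 1.1371  0.1904 -0.0227]
centre in tool [-0.0009 -0.0002 -0.0132]
{'yellow': [((np.float64(320.7), np.float64(302.5)), 4208, (np.int32(231), np.int32(270), np.int32(184), np.int32(90))), ((np.float64(320.2), np.float64(416.9)), 165, (np.int32(313), np.int32(408), np.int32(16), np.int32(15)))], 'green': [((np.float64(167.4), np.float64(159.2)), 1395, (np.int32(145), np.int32(140), np.int32(46), np.int32(39)))], 'red': [((np.float64(473.1), np.float64(160.2)), 1391, (np.int32(451), np.int32(141), np.int32(46), np.int32(39)))]}
```

View pics/w3.png

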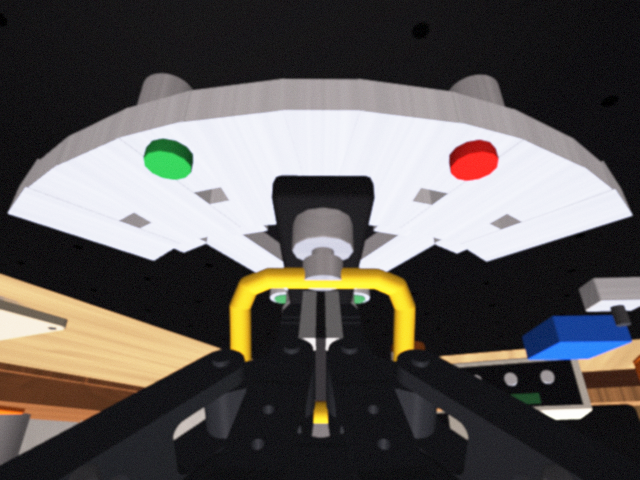

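The fingers are inside the ring: its side bars are at columns 240 and 405, the lower bar at row 280, and the upper bar shows behind the fingers at (320,417). Now lifting straight up.

Call:
{"name": "step_arm", "arguments": {"plan": [{"travel": [-0.0094, 0, -0.0095], "delta_rot": [0, 0, 0], "hand": 0}, {"travel": [-0.0094, 0, -0.0095], "delta_rot": [0, 0, 0], "hand": 0}, {"travel": [-0.0094, 0, -0.0095], "delta_rot": [0, 0, 0], "hand": 0}, {"travel": [-0.0094, 0, -0.0095], "delta_rot": [0, 0, 0], "hand": 0}, {"travel": [0, 0, 0], "delta_rot": [0, 0, 0], "hand": 0}, {"travel": [0, 0, 0], "delta_rot": [0, 0, 0], "hand": 0}]}}

```text
clock: 5.95
tcp_pos: [0.5464, 0.0904, 0.1251]
eef_rot: [0.205, 0.779, 0.499, -0.319]
contact_force: [-0.5, 0.1, -0.9]
gripper_width: -0.0001
grip_force: 0.0
```

Call:
{"name": "step_arm", "arguments": {"plan": [{"travel": [-0.0094, 0, -0.0095], "delta_rot": [0, 0, 0], "hand": 0}, {"travel": [-0.0094, 0, -0.0095], "delta_rot": [0, 0, 0], "hand": 0}, {"travel": [0, 0, 0], "delta_rot": [0, 0, 0], "hand": 0}, {"travel": [0, 0, 0], "delta_rot": [0, 0, 0], "hand": 0}]}}

```text
clock: 6.28
tcp_pos: [0.5458, 0.0907, 0.1315]
eef_rot: [0.204, 0.779, 0.499, -0.32]
contact_force: [0.3, 3.0, -7.3]
gripper_width: 0.0002
grip_force: 3.3
```

```bash
cat > lift.py <<'E'
from h import *
np.set_printoptions(precision=4,suppress=True)
s=ctrl.observe();M=rot(s['eef_rot']);print(s['clock'],s['tcp_pos'],s['contact_force'])
c=cam('wrist')
h=cv2.inRange(cv2.cvtColor(c['frame'],cv2.COLOR_RGB2HSV),(20,120,100),(36,255,255))
n,l,st,ce=cv2.connectedComponentsWithStats(h); i=1+st[1:,4].argmax(); x,y,w,hh,_=st[i]
print('ring box',st[i]); mid=x+w/2
E0=np.array([.4959,-.0163]) # hinge
H=np.array([.5545,.1101])-E0
for col in (mid-.25*w,mid+.25*w):
    r=np.where(l[:,int(col)]==i)[0]; r=r[r<r.min()+30]; rr=(r.min()+r.max())/2
    o,d=ray(c,col,rr)
    # plane perpendicular to e (arm direction) at radius .14, at angle a: intersect, report z
    for a in (0,.314):
        e=R.from_euler('z',a).as_matrix()[:2,:2]@H; e/=np.linalg.norm(e)
        t=(.14-(o[:2]-E0)@e)/(d[:2]@e); p=o+d*t; q=p[:2]-E0
        print('a',a,'p',p,'lift',p[2]-.098,'ang',np.arctan2(q[1],q[0])-np.arctan2(H[1],H[0]))
for k,lst in masks(c).items():
    if k!='yellow': print(k,[plane(c,*q[0],.066) for q in lst if q[1]>300])
E
python3 lift.py
```

```text
6.2833 [0.5458 0.0907 0.1315] [ 0.2569  3.0042 -7.2719]
ring box [ 236  218  173  142 7206]
a 0 p [0.5414 0.1169 0.1021] lift 0.00411472593783227 ang 0.10486307600552291
a 0.314 p [0.5427 0.1191 0.1036] lift 0.005550842041003992 ang 0.10100507301921202
a 0 p [0.5698 0.1037 0.1022] lift 0.004223802119449838 ang -0.1179764500904732
a 0.314 p [0.5735 0.1154 0.1091] lift 0.011128949398290539 ang -0.09838315893130023
green [array([0.5174, 0.1502, 0.066 ])]
red [array([0.609 , 0.1078, 0.066 ])]
```

Call:
{"name": "step_arm", "arguments": {"plan": [{"travel": [-0.0059, 0, -0.0059], "delta_rot": [0, 0, 0], "hand": 0}, {"travel": [-0.0059, 0, -0.0059], "delta_rot": [0, 0, 0], "hand": 0}, {"travel": [-0.0059, 0, -0.0059], "delta_rot": [0, 0, 0], "hand": 0}, {"travel": [-0.0059, 0, -0.0059], "delta_rot": [0, 0, 0], "hand": 0}, {"travel": [-0.0059, 0, -0.0059], "delta_rot": [0, 0, 0], "hand": 0}, {"travel": [-0.0059, 0, -0.0059], "delta_rot": [0, 0, 0], "hand": 0}, {"travel": [0, 0, 0], "delta_rot": [0, 0, 0], "hand": 0}, {"travel": [0, 0, 0], "delta_rot": [0, 0, 0], "hand": 0}]}}

```text
clock: 7.0
tcp_pos: [0.5461, 0.0903, 0.1476]
eef_rot: [0.205, 0.779, 0.499, -0.32]
contact_force: [0.7, 5.4, -9.0]
gripper_width: 0.0003
grip_force: 5.0
```

```bash
python3 lift.py; python3 -c "
from h import *
s=ctrl.observe();print(s['joint_positions']);print(rot(s['eef_rot']))"
```

```text
7.0 [0.5461 0.0903 0.1476] [ 0.7161  5.3753 -8.9947]
ring box [ 236  218  173  142 7297]
a 0 p [0.5419 0.1167 0.1188] lift 0.020768757034726068 ang 0.10126441327206082
a 0.314 p [0.5433 0.119  0.1203] lift 0.022291372477328722 ang 0.09724334134032242
a 0 p [0.5702 0.1036 0.1189] lift 0.020897452634664734 ang -0.12083711146666753
a 0.314 p [0.5739 0.1153 0.1258] lift 0.027819861273968738 ang -0.10075087158221718
green [array([0.5171, 0.1499, 0.066 ])]
red [array([0.609 , 0.1073, 0.066 ])]
[ 0.31261777  0.61014091  0.05745076  1.60721784 -0.54362115  2.4834492 ]
[[ 2.97634478e-01  9.08476851e-01 -2.93399947e-01]
 [ 6.46339187e-01 -4.17935005e-01 -6.38416781e-01]
 [-7.02608975e-01  3.78961986e-04 -7.11576057e-01]]
```

Call:
{"name": "step_arm", "arguments": {"plan": [{"travel": [0, -0.0079, 0], "delta_rot": [-0.0094, 0, -0.0095], "hand": 0}, {"travel": [0, -0.0079, 0], "delta_rot": [-0.0094, 0, -0.0095], "hand": 0}, {"travel": [0, -0.0079, 0], "delta_rot": [-0.0094, 0, -0.0095], "hand": 0}, {"travel": [0, -0.0079, 0], "delta_rot": [-0.0094, 0, -0.0095], "hand": 0}, {"travel": [0, -0.0079, 0], "delta_rot": [-0.0094, 0, -0.0095], "hand": 0}, {"travel": [0, -0.0079, 0], "delta_rot": [-0.0094, 0, -0.0095], "hand": 0}, {"travel": [0, 0, 0], "delta_rot": [0, 0, 0], "hand": 0}, {"travel": [0, 0, 0], "delta_rot": [0, 0, 0], "hand": 0}]}}

```text
clock: 7.72
tcp_pos: [0.5326, 0.0957, 0.1476]
eef_rot: [0.224, 0.747, 0.545, -0.307]
contact_force: [1.5, 4.7, -8.9]
gripper_width: 0.0001
grip_force: 5.0
```

```bash
cat > ang.py <<'E'
from h import *
# arm angle from the two flanks of the lower bar: iterate height/angle: lower-bar points at radius plane .14 of the arm's angle
np.set_printoptions(precision=4,suppress=True)
s=ctrl.observe();M=rot(s['eef_rot']);print(s['clock'],s['tcp_pos'],s['contact_force'],s['joint_positions']);print(M)
c=cam('wrist')
h=cv2.inRange(cv2.cvtColor(c['frame'],cv2.COLOR_RGB2HSV),(20,120,100),(36,255,255))
n,l,st,ce=cv2.connectedComponentsWithStats(h); i=1+st[1:,4].argmax(); x,y,w,hh,_=st[i]; print('box',st[i])
H0=np.array([.4959,-.0163]); f=np.arctan2(.1264,.0586)
cols=[x+.25*w,x+.75*w]; rows=[]
for col in cols:
    r=np.where(l[:,int(col)]==i)[0]; r=r[r<r.min()+30]; rows.append((r.min()+r.max())/2)
a=0
def mid(a):
    e=np.array([np.cos(f+a),np.sin(f+a)]); P=[]
    for u,v in zip(cols,rows):
        o,d=ray(c,u,v); P.append(o+d*(.14-(o[:2]-H0)@e)/(d[:2]@e))
    return P
for _ in range(30):
    P=mid(a); q=(P[0]+P[1])[:2]/2-H0; a=np.arctan2(q[1],q[0])-f
print('arm angle',a,'lift',[p[2]-.098 for p in P])
g=masks(c)['green']; g=[plane(c,*q[0],.066) for q in g if q[1]>300]
for p in g: print('green',p,'angle',np.arctan2(p[1]-H0[1],p[0]-H0[0])-f)
E
python3 ang.py
```

```text
7.7167 [0.5326 0.0957 0.1476] [ 1.4561  4.7474 -8.8612] [ 0.3499  0.5597 -0.0233  1.5324 -0.5884  2.4002]
[[ 0.2177  0.9521 -0.2146]
 [ 0.6774 -0.3056 -0.6691]
 [-0.7027  0.0003 -0.7115]]
box [ 236  218  173  142 7281]
arm angle 0.11166283195200255 lift [np.float64(0.020778284382121148), np.float64(0.0207438526468373)]
green [0.5164 0.1502 0.066 ] angle 0.3115916574830222
```

Call:
{"name": "step_arm", "arguments": {"plan": [{"travel": [0, -0.0079, 0], "delta_rot": [-0.0094, 0, -0.0095], "hand": 0}, {"travel": [0, -0.0079, 0], "delta_rot": [-0.0094, 0, -0.0095], "hand": 0}, {"travel": [0, -0.0079, 0], "delta_rot": [-0.0094, 0, -0.0095], "hand": 0}, {"travel": [0, -0.0079, 0], "delta_rot": [-0.0094, 0, -0.0095], "hand": 0}, {"travel": [0, -0.0079, 0], "delta_rot": [-0.0094, 0, -0.0095], "hand": 0}, {"travel": [0, -0.0079, 0], "delta_rot": [-0.0094, 0, -0.0095], "hand": 0}, {"travel": [0, -0.0079, 0], "delta_rot": [-0.0094, 0, -0.0095], "hand": 0}, {"travel": [0, -0.0079, 0], "delta_rot": [-0.0094, 0, -0.0095], "hand": 0}, {"travel": [0, -0.0079, 0], "delta_rot": [-0.0094, 0, -0.0095], "hand": 0}, {"travel": [0, 0, 0], "delta_rot": [0, 0, 0], "hand": 0}, {"travel": [0, 0, 0], "delta_rot": [0, 0, 0], "hand": 0}]}}

```text
clock: 8.68
tcp_pos: [0.5114, 0.1007, 0.1475]
eef_rot: [0.25, 0.695, 0.61, -0.286]
contact_force: [0.6, 5.2, -9.0]
gripper_width: -0.0
grip_force: 5.2
```

```bash
python3 ang.py; python3 -c "
from h import *
save(cam('wrist'),'w4.png')"
```

```text
8.6833 [0.5114 0.1007 0.1475] [ 0.5527  5.227  -8.965 ] [ 0.4009  0.477  -0.1508  1.4073 -0.6499  2.261 ]
[[ 0.0921  0.9915 -0.0921]
 [ 0.7059 -0.1303 -0.6963]
 [-0.7023 -0.0009 -0.7119]]
box [ 236  218  173  142 7275]
arm angle 0.2952874711588451 lift [np.float64(0.02041580694195541), np.float64(0.020201061217200417)]
green [0.5152 0.1505 0.066 ] angle 0.319005535638458
```

View pics/w4.png

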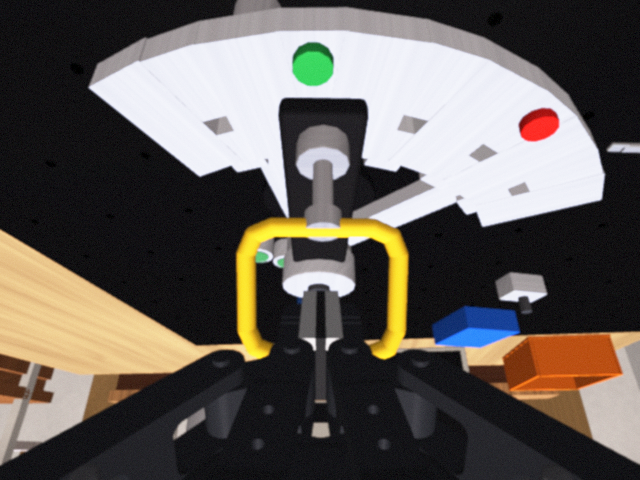

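The arm's nose (column 323) is just short of the green flag (313,63). It has about 0.015 rad left to go, by both the camera and the tool turn. Trimming that, then lowering.

Call:
{"name": "step_arm", "arguments": {"plan": [{"travel": [0, -0.0029, 0], "delta_rot": [-0.0034, 0, -0.0034], "hand": 0}, {"travel": [0, -0.0028, 0], "delta_rot": [-0.0034, 0, -0.0034], "hand": 0}, {"travel": [0, 0, 0], "delta_rot": [0, 0, 0], "hand": 0}, {"travel": [0.007, 0, 0.007], "delta_rot": [0, 0, 0], "hand": 0}, {"travel": [0.007, 0, 0.007], "delta_rot": [0, 0, 0], "hand": 0}, {"travel": [0.007, 0, 0.007], "delta_rot": [0, 0, 0], "hand": 0}, {"travel": [0.007, 0, 0.007], "delta_rot": [0, 0, 0], "hand": 0}, {"travel": [0, 0, 0], "delta_rot": [0, 0, 0], "hand": 0}, {"travel": [0, 0, 0], "delta_rot": [0, 0, 0], "hand": 0}]}}

```text
clock: 9.53
tcp_pos: [0.5098, 0.1008, 0.1356]
eef_rot: [0.252, 0.691, 0.615, -0.284]
contact_force: [0.6, 6.3, -8.6]
gripper_width: -0.0
grip_force: 4.9
```

```bash
python3 ang.py
```

```text
9.5333 [0.5098 0.1008 0.1356] [ 0.583   6.2703 -8.6074] [ 0.4045  0.4832 -0.1699  1.3753 -0.6546  2.2491]
[[ 0.0819  0.9932 -0.0826]
 [ 0.7069 -0.1163 -0.6977]
 [-0.7026 -0.0013 -0.7116]]
box [ 236  218  173  142 7298]
arm angle 0.30867473504362675 lift [np.float64(0.00869394943524436), np.float64(0.008246446586280681)]
green [0.5152 0.1508 0.066 ] angle 0.31937267025851157
```

Call:
{"name": "step_arm", "arguments": {"plan": [{"travel": [0.007, 0, 0.007], "delta_rot": [0, 0, 0], "hand": 0}, {"travel": [0.007, 0, 0.007], "delta_rot": [0, 0, 0], "hand": 0}, {"travel": [0.007, 0, 0.007], "delta_rot": [0, 0, 0], "hand": 0}, {"travel": [0.007, 0, 0.007], "delta_rot": [0, 0, 0], "hand": 0}, {"travel": [0.007, 0, 0.007], "delta_rot": [0, 0, 0], "hand": 0}, {"travel": [0.007, 0, 0.007], "delta_rot": [0, 0, 0], "hand": 0}, {"travel": [0.007, 0, 0.007], "delta_rot": [0, 0, 0], "hand": 0}, {"travel": [0.007, 0, 0.007], "delta_rot": [0, 0, 0], "hand": 0}, {"travel": [0, 0, 0], "delta_rot": [0, 0, 0], "hand": 0}, {"travel": [0, 0, 0], "delta_rot": [0, 0, 0], "hand": 0}]}}

```text
clock: 10.42
tcp_pos: [0.5101, 0.1003, 0.1119]
eef_rot: [0.253, 0.691, 0.615, -0.284]
contact_force: [0.5, -0.1, 0.3]
gripper_width: -0.0002
grip_force: 0.0
```

```bash
python3 ang.py
```

```text
10.4167 [0.5101 0.1003 0.1119] [ 0.4963 -0.1039  0.2755] [ 0.4043  0.5099 -0.1867  1.3321 -0.6569  2.2492]
[[ 0.0818  0.9933 -0.0816]
 [ 0.7056 -0.1155 -0.6991]
 [-0.7039 -0.0004 -0.7103]]
box [ 230  258  183  104 5809]
arm angle 0.3084109897215217 lift [np.float64(0.0008210169909111803), np.float64(0.0008169123946087653)]
green [0.5153 0.1517 0.066 ] angle 0.31932048563507176
```

Call:
{"name": "step_arm", "arguments": {"plan": [{"travel": [0.008, 0, 0], "delta_rot": [0, 0, 0], "hand": 0}, {"travel": [0, 0, -0.03], "delta_rot": [0, 0, 0], "hand": 0}, {"travel": [0, 0, -0.035], "delta_rot": [0, 0, 0], "hand": 0}, {"travel": [0, 0, -0.035], "delta_rot": [0, 0, 0], "hand": 0}, {"travel": [0, 0, -0.035], "delta_rot": [0, 0, 0], "hand": 0}, {"travel": [0, 0, -0.035], "delta_rot": [0, 0, 0], "hand": 0}, {"travel": [0, 0, -0.05], "delta_rot": [0, 0, 0], "hand": 0}, {"travel": [0, 0, -0.06], "delta_rot": [0, 0, 0], "hand": 0}, {"travel": [0, 0, -0.08], "delta_rot": [0, 0, 0], "hand": 0}, {"travel": [0, 0, -0.08], "delta_rot": [0, 0, 0], "hand": 0}, {"travel": [0, 0, -0.05], "delta_rot": [0, 0, 0], "hand": 0}, {"travel": [0, 0, 0], "delta_rot": [0, 0, 0], "hand": 0}, {"travel": [0, 0, 0], "delta_rot": [0, 0, 0], "hand": 0}]}}

```text
clock: 11.55
tcp_pos: [0.5229, 0.2061, 0.2155]
eef_rot: [0.253, 0.691, 0.615, -0.283]
contact_force: [0.1, -0.6, -0.8]
gripper_width: -0.0
grip_force: 0.0
```

```bash
python3 ang.py; python3 -c "
from h import *
save(cam('wrist'),'w5.png')"
```

```text
11.55 [0.5229 0.2061 0.2155] [ 0.0968 -0.5704 -0.8099] [ 0.5421  0.534   0.0914  1.6692 -0.5908  2.3966]
[[ 0.0827  0.9934 -0.079 ]
 [ 0.7071 -0.1143 -0.6978]
 [-0.7023  0.0019 -0.7119]]
box [ 274  190   91   80 2592]
arm angle 0.3104495789878847 lift [np.float64(0.0012509643357641598), np.float64(0.0019102893767833085)]
green [0.515  0.1512 0.066 ] angle 0.32055404375263485
```

View pics/w5.png

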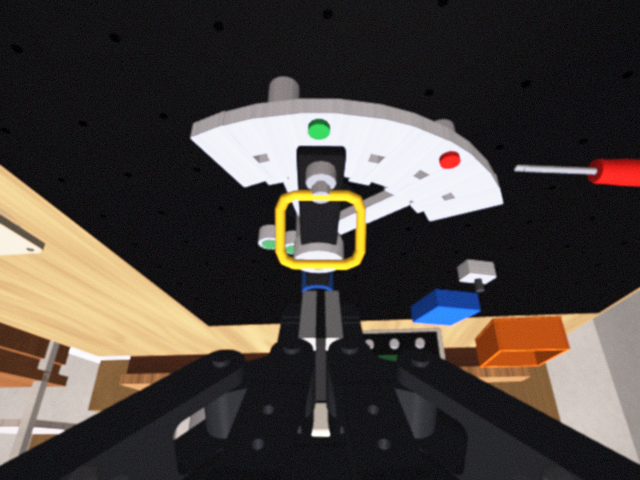

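The arm's nose (column 321) lines up with the green flag (319,129). The collar sits low on the arm as it did at the start, and the fingers are well clear of the ring.

```bash
python3 -c "
from plant import ctrl
print(ctrl.sign_off())"
```

```text
the job is handed in; nothing more can be done
None
```

I moved the lamp arm one hole over to the green-flag hole; by camera the pin is home to within 1–2 mm. The gripper was clear of everything when I handed the job in, at about 11.6 s on the robot's clock.

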